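Hold the reference cell in the light gate

ROBOT

A 6-joint arm with a two-finger parallel gripper is mounted at the origin on a cart in front of the work surface, level with it; the furniture and walls round the work are solid. World frame = base frame: x ahead of the robot, y to its left, z up, the work surface at z = 0. Lengths are in m, angles in rad, forces in N, time in s.
With the tool pointing down it reaches from about 0.375 to 0.9 m from the base axis. Payload 3.1 kg.
Tool frame: the origin (TCP) lies between the finger pads; the fingertips stand 14 mm ahead of it and the grasp point (between the pads) lies 5 mm behind it (finger_overhang is the distance from the TCP to the fingertips, in m); z points along the fingers, y is the direction in which the jaws open and shut (so a half turn about z gives the same grasp; the last joint's range is limited). The gripper opens to 85 mm and grips with 20 to 120 N. Pads are 22 mm wide; open, the fingers measure 114 mm over their backs; the gripper's body (76 mm by 85 mm) begins 54 mm behind the grasp point. The pads swing forward as they close: fully open they stand 13 mm farther back than shut.
Start: joints at [0.94, 0.527, 1.433, -0, 1.181, -0.178], TCP at [0.273, 0.562, 0.245] pointing down, gripper open.
Joint ranges: [-3.08, 3.08], [-0.75, 2.2], [0.22, 2.44], [-1.43, 4.57], [0, 2.65], [-2.85, 2.85]. Speed limits (rad/s): [2.79, 2.79, 3.14, 3.14, 3.14, 3.14].

INTERFACE

Orientations are given as a unit quaternion [w, x, y, z].
In Python, from rig import sense, capture, sign_off, cut_out, finger_overhang gives the robot as it stands.
- The arm moves only by the tool servo_tool, never from a script. Its argument "series" is a list of rows, each a list of 3 entries, a list of its own where there are three numbers: the finger opening in m, from 0 to 0.0854, then the shift along the tool's x, y, z in m, then the turn about the tool's z in rad. A call has exactly 8 rows; each row shifts and turns the commanded pose from where the row before left it, along the tool's axes as they then stand; what a row does not reach is not made up. A row lasts 1/10 s, in which the tool goes at most 50 mm and 8.59 degrees, less where a joint would pass 70% of its speed; a pose out of reach is approached as far as the arm can. A call with a gripper value outside its range is refused whole. The fingers move at their own pace and stop on an object; "force" is the grip in N (left out, the last holds). Time passes only in rows, so rows that do not move let the fingers close, or fill a call up. It gives the time, the measured TCP pose, the force and the opening at its end, in the units of the state.
- sense(): the state, without advancing time (a new reading comes with each control period).
- capture(name): name is "scene" or "top" or "wrist"; returns a dict with "pixels" (384x512x3 uint8, blue, green, red), "depth" (384x512 float32, m along the optical axis (not along the pixel's ray), 0 where there is no reading), "mtx" (3x3 intrinsics, pixels), "R" (3x3) and "t" (3): a world point X has camera coordinates R X + t. Camera axes: x right, y down, z forward; pixel columns grow to the right and rows downward; lengths in m; the calibration is good to about 2 mm. The wrist camera is an equidistant fisheye: a pixel r from the principal point sees the ray r / f radians off the axis. A picture is of the moment at which its call begins.
- sign_off(): hands the job in, once; it reports no verdict.
Trained networks look in the newest picture that a camera, given by its name, has taken for a name from the list of things; names that differ only in an ending like _2 or _b are one class to them, and where a whole thing is asked for, a point or a joint stands for the part that bears it (a point fixed in the world has none). Each returns a list of dicts, best first, with "p" (0 to 1); they miss things now and then, are a little off and sometimes report something else, mostly with a low value. They report only what shows in the picture. A call takes as long as a camera call. They do not tell look-alikes from the thing itself.
- cut_out(camera, thing): "mask" (384x512 bool, what is visible of it) and "extent" ([left, top, right, bottom] in pixels, round what is visible of it).
The state is a dict: "time": time; "joints": joint angles; "joint_vel": joint speeds; "tau": joint torques, N m; "position": TCP position; "eef_rot": TCP orientation; "contact_force": force on the tool from outside, world axes, zero at the start; "wrist_torque": the same for the moment, N m; "gripper_width": opening from 0.0 (shut) to 1.0 (fully open).
Only numpy, scipy, OpenCV 4.12 (cv2) and the standard library are available. Lean on these libraries where they do the work, as an engineer would, in place of code of your own. Each camera call takes 0.05 s, during which the arm holds its last target. There are 200 camera calls.

TASK

Lift the loose dust cover off the cell stand and set it down upright on the free bench, clear of the stand. Then take the glass cell out by its two broad frosted faces only, never touching the clear end windows with the fingers, and hold it upright in the middle of the gap of the light gate, so that the light from the lamp passes squarely through both windows to the detector. Finish holding it there, the cell touching no part of the gate, and leave the tape and the pen where they lie.

Things in the scene. Friction and masses are not known exactly. Their poses are not given: they have to be found in the camera images.
- stand: Fixed aluminium block, 66 (x) x 56 (y) x 24 mm high, on the bench. In its top is one rectangular pocket, 33 (x) x 21 (y) mm and 16 mm deep, in which the cell stands. The bench midway between stand and gate, nearer than the tape and beyond the pen, is free. Origin: centre of its underside.
- cover: Loose black dust cover standing on the block over the cell: a box 52 (x) x 42 (y) x 56 mm high, open underneath, walls 2.5 mm, 70 g. On top a bar grip 32 (along x) x 14 (y) x 22 mm high (56 to 78 mm above the origin), to be pinched across its 14 mm from above. Origin: centre of its open underside, z up. Not fastened; it must rise 50 mm to clear the cell.
- cell: Loose stoppered glass cell, 30 (x) x 18 (y) x 64 mm high, 40 g. The broad faces (+y, -y, 18 mm apart) are frosted whitish, the narrow ends (+x, -x) are clear windows; light passes along x, either way round. Origin: centre of its underside, z up. It starts hidden under the cover, x along the stand's x, foot 8 mm above the bench, upper 48 mm out of the pocket.
- cell_windows: The two clear end windows of the cell (one body, part of the cell, same origin and axes): panes 13 mm wide (y) and 63 mm tall, standing 0.5 mm proud of the ends at x = +15 and -15 mm. Fingers must not touch them.
- cell_aim (a point): Point in the middle of the cell, 22 mm above its underside, on the part of the windows where the light is best let through (it may pass 6 to 46 mm above the underside); axes as the cell's.
- gate: Fixed light gate: aluminium base 60 (x) x 180 (y) x 10 mm high, a round black lamp (40 mm diameter) on a pillar at its -y end, a square grey detector (40 mm) on a pillar at its +y end, both up to 101 mm above the bench. Their snouts (26 mm diameter) face each other across a free gap of 70 mm, open above and at the sides. Origin: centre of its underside.
- gate_beam (a point): Middle of the gap, on the axis of the light beam, 80 mm above the bench; the beam runs along this frame's y axis (the gate's y), z is up. The beam itself is infrared and not seen.
- tape: Bystander: loose roll of amber tape lying flat, 56 mm diameter, 12 mm high, beyond the middle of the work area. Origin: centre of its underside.
- pen: Bystander: loose black marker pen lying on the bench near its front edge, 122 mm long, 12 mm thick. Origin: centre of its underside.
Mind the look-alikes: they are no part of the job. Of the things like the cover, leave any that is yellow; of the rest the larger one is meant.

How it is judged:
On the way, in this order (a step that is already met when the one before it is completed fails the run):
1. the dust cover stands upright on the bench clear of the stand, let go (height (world z) of cover between -0.008 and 0.008 m and angle between cover's own z axis and vertical below 0.2 rad and horizontal distance between cover and stand above 0.06 m and contact force between the fingers and cover below 0.05 N and linear speed of cover below 0.03 m/s), for 0.2 s.
2. the cell is lifted out of the stand in the fingers (contact force between the fingers and cell above 1 N and z of cell in the frame of stand above 0.03 m), for 0.2 s.
At the end, for the whole second after the job is handed in: Cell held (over 1 N) at rest, off the gate; beam within 5 mm sideways of its aim point, 6 to 46 mm above its foot; within 18 mm of mid-gap; cell x within 0.15 rad of the beam, upright within 0.15. Cover let go on the bench, upright within 0.2 rad, over 60 mm from the stand (origins) (all of step 1 and contact force between the fingers and cell above 1 N and x of cell_aim in the frame of gate_beam between -0.005 and 0.005 m and y of cell_aim in the frame of gate_beam between -0.018 and 0.018 m and z of cell_aim in the frame of gate_beam between -0.024 and 0.016 m and angle between the x axis of cell and the y axis of gate, either way round below 0.15 rad and angle between cell's own z axis and vertical below 0.15 rad and contact force between cell and gate below 0.05 N and linear speed of cell below 0.03 m/s); the arm keeps its last pose, push and grip.
It fails at once if a finger touches a clear window of the cell (contact force between the fingers and cell_windows above 0.3 N).
It fails at once if the tape is moved more than 30 mm (distance of tape from where it was at the start of the episode above 0.03 m).
It fails at once if the pen is moved more than 30 mm (distance of pen from where it was at the start of the episode above 0.03 m).
It also fails if it takes over 54 s, if anything falls off the work surface, if the arm or the gripper's body presses on something with over 40 N, if the wrist force passes 120 N, or if a joint passes its speed limit or range.

## Working session

There is one attempt and no reset: what is moved stays moved. The work goes in short steps, Python scripts to look and compute and a tool call to move; the robot and the scene stay as the last step left them, time stands still between calls to the robot, and variables do not carry over. Pictures are saved under pics/ and viewed, about 8 in all and at most 12, crops included, and the job is handed in when it is done.

Besides the shell and the picture viewer there is one more tool, called after ">>>" in YAML: its name, and indented under it one key for each argument. servo_tool: Moves the arm, as the interface text tells. Its arguments: {"type":"object","properties":{"series":{"type":"array"},"force":{"type":"number"}},"required":["series"]}

```bash
mkdir -p pics
cat > h.py <<'E'
import numpy as np, cv2
from rig import sense, capture, sign_off, cut_out, finger_overhang
def world(c, mask=None):
    d=c["depth"]; v,u=np.nonzero((d>0) if mask is None else (mask&(d>0)))
    z=d[v,u]; K=c["mtx"]
    P=np.stack([(u-K[0,2])/K[0,0]*z,(v-K[1,2])/K[1,1]*z,z],1)
    return (P-c["t"])@c["R"], u, v
E
python3 - <<'E'
from h import *
s=sense(); print(s)
ims=[]
for n in("scene","top"):
    c=capture(n); ims.append(c["pixels"]); print(n,c["mtx"].tolist(),"cam",(-c["R"].T@c["t"]).round(3))
    for th in("stand","cover","cell","gate","tape","pen"):
        for r in cut_out(n,th):
            if r["p"]<.2: continue
            P,u,v=world(c,r["mask"])
            print(n,th,round(r["p"],2),np.round(r["extent"]).tolist(),len(P),np.percentile(P,[2,50,98],axis=0).round(3).tolist() if len(P) else None)
cv2.imwrite("pics/a.png",ims[0]);cv2.imwrite("pics/b.png",ims[1])
E
```

```text
{'time': 0.0, 'joints': array([ 9.39454641e-01,  5.28481554e-01,  1.43394278e+00, -1.92086573e-05,
        1.18137775e+00, -1.78478764e-01]), 'joint_vel': array([ 0.0008436 ,  0.00086757, -0.00080239, -0.00031717, -0.0005507 ,
       -0.00053775]), 'tau': array([ 5.92549477e-04, -4.42354703e+01, -1.78025508e+01, -3.36765142e-04,
        8.35447863e-03, -3.06624520e-05]), 'position': array([0.2730082 , 0.56143884, 0.24431125]), 'eef_rot': array([-4.27025625e-04,  2.24497813e-01,  9.74473967e-01, -1.01888720e-03]), 'contact_force': array([ 0.02222786,  0.8944879 , -0.58056029]), 'wrist_torque': array([ 0.01233185,  0.0071456 , -0.01296499]), 'gripper_width': 1.00482983195002}
scene [[409.0303238809187, 0.0, 254.77869045022862], [0.0, 409.0303238809187, 192.89598801851426], [0.0, 0.0, 1.0]] cam [ 0.097 -0.651  0.848]
scene stand 0.57 [292.0, 272.0, 323.0, 295.0] 236 [[0.448, -0.311, 0.002], [0.46, -0.298, 0.019], [0.517, -0.262, 0.026]]
scene stand 0.36 [203.0, 214.0, 224.0, 246.0] 175 [[0.366, -0.078, -0.002], [0.376, -0.024, 0.009], [0.388, 0.036, 0.013]]
scene cover 0.75 [292.0, 253.
[... 1196 characters left out ...]
op cover 0.6 [316.0, 182.0, 340.0, 202.0] 327 [[0.457, -0.303, 0.023], [0.481, -0.272, 0.08], [0.509, -0.253, 0.104]]
top cover 0.5 [351.0, 190.0, 367.0, 201.0] 193 [[0.46, -0.4, 0.002], [0.479, -0.372, 0.043], [0.499, -0.355, 0.061]]
top gate 0.74 [133.0, 174.0, 198.0, 204.0] 1221 [[0.452, 0.12, 0.002], [0.485, 0.212, 0.012], [0.521, 0.283, 0.102]]
top tape 0.69 [229.0, 143.0, 246.0, 162.0] 163 [[0.587, -0.028, -0.002], [0.618, -0.0, 0.012], [0.64, 0.018, 0.015]]
top pen 0.63 [318.0, 182.0, 338.0, 201.0] 325 [[0.457, -0.3, 0.024], [0.483, -0.271, 0.079], [0.51, -0.252, 0.104]]
top pen 0.47 [220.0, 224.0, 262.0, 233.0] 140 [[0.368, -0.072, -0.0], [0.378, -0.019, 0.01], [0.388, 0.038, 0.014]]
```

```bash
cat > m.py <<'E'
from h import *
def rect(P,n):
    if len(P)<8: print(n,"few");return
    (c,wh,a)=cv2.minAreaRect((P[:,:2]*1000).astype(np.float32)); print(n,len(P),np.round(c,1),np.round(wh,1),"deg",round(a,1))
if __name__=="__main__":
    for n in("scene","top"):
        c=capture(n); P,u,v=world(c)
        def box(x0,x1,y0,y1,z0,z1): return P[(P[:,0]>x0)&(P[:,0]<x1)&(P[:,1]>y0)&(P[:,1]<y1)&(P[:,2]>z0)&(P[:,2]<z1)]
        print(n)
        rect(box(.43,.54,-.33,-.22,.076,.085),"covertop"); rect(box(.43,.54,-.33,-.22,.096,.11),"grip")
        rect(box(.43,.54,-.34,-.22,.02,.028),"standtop")
        rect(box(.38,.47,-.22,-.13,.052,.061),"cover2 top");rect(box(.38,.47,-.22,-.13,.072,.09),"cover2 grip")
        rect(box(.42,.56,.08,.32,.007,.013),"gatebase"); 
        q=box(.42,.56,.08,.32,.06,.12)
        rect(q[q[:,1]>.2],"gate +y head"); rect(q[q[:,1]<.2],"gate -y head")
        print(np.percentile(q[:,2],99))
        im=c["pixels"]
        im=im[120:330,190:370] if n=="scene" else im[130:250,120:380]
        im=cv2.resize(im,None,fx=2.8,fy=2.8,interpolation=cv2.INTER_CUBIC); cv2.imwrite(f"pics/c_{n}.png",im)
E
python3 m.py
```

```text
scene
covertop 274 [ 483.1 -279.6] [53.5 42.5] deg 16.2
grip 82 [ 482.2 -280.4] [30.7 13.8] deg 18.6
standtop 151 [ 485.4 -276.4] [67.9 55.9] deg 16.8
cover2 top 216 [ 425.7 -174.8] [43.  52.4] deg 36.9
cover2 grip 76 [ 426.5 -174.9] [17.3 31.1] deg 37.1
gatebase 377 [487.8 203.5] [180.9  59.4] deg 80.5
gate +y head 232 [497.6 258.1] [45.2 40. ] deg 83.2
gate -y head 220 [478.1 143.8] [44.2 45.4] deg 48.3
0.1016451878498516
top
covertop 188 [ 484.  -278.3] [51.7 42.5] deg 16.7
grip 56 [ 483.8 -277.4] [30.9 14.8] deg 15.1
standtop 130 [ 485.8 -274.2] [66.3 55.2] deg 15.0
cover2 top 196 [ 426.9 -173.2] [42.2 51.9] deg 34.5
cover2 grip 54 [ 427.  -172.7] [13.4 31.1] deg 33.9
gatebase 647 [489.  205.7] [179.7  59.7] deg 80.3
gate +y head 236 [499.1 264.5] [49.9 39.7] deg 79.3
gate -y head 216 [478.8 146.7] [52.  38.3] deg 80.9
0.10357707506737011
```

View pics/c_scene.png

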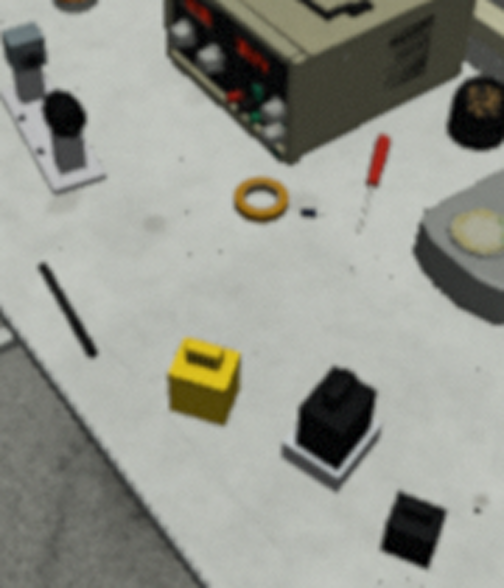

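View pics/c_top.png

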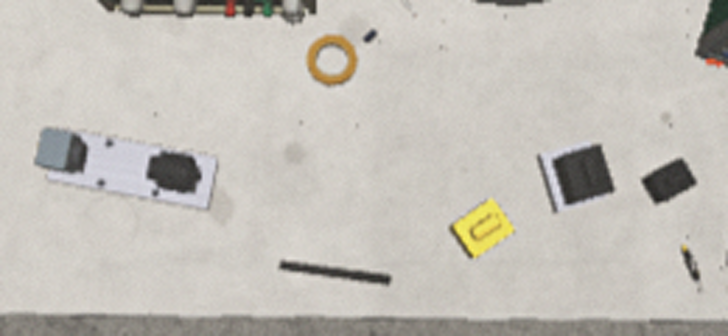

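Three things look like the cover, positions in the first crop: yellow at (205,380), small black at (415,530) and the larger black one on the stand at (335,418). The last is the one meant. It isn't yellow, its top measures 52x42 mm and it stands on the block. The tape is at (261,199), the pen at (68,310) and the gate at upper left.

```bash
cat > plan.py <<'E'
import sys; from h import *
def pose():
    s=sense(); w,x,y,z=s["eef_rot"]
    R=cv2.Rodrigues(2*np.arccos(np.clip(w,-1,1))*np.array([x,y,z])/max(1e-9,np.linalg.norm([x,y,z])))[0]
    return s,R
def plan(target,yaw,n,op):
    """yaw (deg): wanted world direction of tool y. prints rows"""
    s,R=pose(); th=np.arctan2(R[1,0],R[0,0]); cur=np.degrees(np.arctan2(R[1,1],R[0,1]))
    turn=-np.radians((yaw-cur+180)%360-180) if yaw is not None else 0
    if len(sys.argv)>6 and sys.argv[6]=="cw" and turn<0: turn+=2*np.pi
    d=np.array(target)-s["position"]; rows=[]
    print("pos",s["position"].round(4),"ytool",cur.round(2),"tiltz",R[:,2].round(4),"d",d.round(4),"turn",round(turn,3),"t",round(s["time"],2),"j",s["joints"].round(2),"F",s["contact_force"].round(1),"w",round(s["gripper_width"]*.0854,4))
    for i in range(n):
        e=d/n; x=[np.cos(th),np.sin(th)]; y=[np.sin(th),-np.cos(th)]
        rows.append([op,[round(float(e[:2]@x),4),round(float(e[:2]@y),4),round(float(-e[2]),4)],round(turn/n,3)]); th-=turn/n
    for i in range(0,n,8): print(rows[i:i+8])
a=[float(v) for v in sys.argv[1:4]]
plan(a,float(sys.argv[4]),int(sys.argv[5]),float(sys.argv[7]) if len(sys.argv)>7 else .06)
E
python3 plan.py .4845 -.277 .2 -73.7 24 cw .06
```

```text
pos [0.2734 0.562  0.2453] ytool 64.06 tiltz [ 0.  0. -1.] d [ 0.2111 -0.839  -0.0453] turn 2.404 t 0.8 j [ 0.94  0.53  1.43  0.    1.18 -0.18] F [-1.2  0.2 -0.8] w 0.0851
[[0.06, [-0.0232, -0.0276, 0.0019], np.float64(0.1)], [0.06, [-0.0258, -0.0251, 0.0019], np.float64(0.1)], [0.06, [-0.0282, -0.0224, 0.0019], np.float64(0.1)], [0.06, [-0.0303, -0.0195, 0.0019], np.float64(0.1)], [0.06, [-0.0321, -0.0164, 0.0019], np.float64(0.1)], [0.06, [-0.0336, -0.0131, 0.0019], np.float64(0.1)], [0.06, [-0.0347, -0.0096, 0.0019], np.float64(0.1)], [0.06, [-0.0355, -0.0061, 0.0019], np.float64(0.1)]]
[[0.06, [-0.036, -0.0025, 0.0019], np.float64(0.1)], [0.06, [-0.036, 0.0011, 0.0019], np.float64(0.1)], [0.06, [-0.0357, 0.0047, 0.0019], np.float64(0.1)], [0.06, [-0.0351, 0.0082, 0.0019], np.float64(0.1)], [0.06, [-0.0341, 0.0117, 0.0019], np.float64(0.1)], [0.06, [-0.0328, 0.0151, 0.0019], np.float64(0.1)], [0.06, [-0.0311, 0.0183, 0.0019], np.float64(0.1)], [0.06, [-0.0291, 0.0213, 0.0019], np.float64(0.1)]]
[[0.06, [-0.0268, 0.0241, 0.0019], np.float64(0.1)], [0.06, [-0.0243, 0.0266, 0.0019], np.float64(0.1)], [0.06, [-0.0215, 0.0289, 0.0019], np.float64(0.1)], [0.06, [-0.0185, 0.0309, 0.0019], np.float64(0.1)], [0.06, [-0.0153, 0.0326, 0.0019], np.float64(0.1)], [0.06, [-0.012, 0.034, 0.0019], np.float64(0.1)], [0.06, [-0.0085, 0.035, 0.0019], np.float64(0.1)], [0.06, [-0.005, 0.0357, 0.0019], np.float64(0.1)]]
```

>>> servo_tool:
  series:
    - [0.06,[-0.023,-0.028,0.002],0.1]
    - [0.06,[-0.026,-0.025,0.002],0.1]
    - [0.06,[-0.028,-0.022,0.002],0.1]
    - [0.06,[-0.03,-0.02,0.002],0.1]
    - [0.06,[-0.032,-0.016,0.002],0.1]
    - [0.06,[-0.034,-0.013,0.002],0.1]
    - [0.06,[-0.035,-0.01,0.002],0.1]
    - [0.06,[-0.036,-0.006,0.002],0.1]

```text
time: 1.6
position: [0.3441, 0.2804, 0.2295]
eef_rot: [0.0, 0.588, 0.809, 0.0]
contact_force: [0.2, -0.3, -0.9]
gripper_width: 0.699
```

>>> servo_tool:
  series:
    - [0.06,[-0.036,-0.003,0.002],0.1]
    - [0.06,[-0.036,0.001,0.002],0.1]
    - [0.06,[-0.036,0.005,0.002],0.1]
    - [0.06,[-0.035,0.008,0.002],0.1]
    - [0.06,[-0.034,0.012,0.002],0.1]
    - [0.06,[-0.033,0.015,0.002],0.1]
    - [0.06,[-0.031,0.018,0.002],0.1]
    - [0.06,[-0.029,0.021,0.002],0.1]

```text
time: 2.4
position: [0.4146, 0.0005, 0.2135]
eef_rot: [0.0, 0.857, 0.516, 0.0]
contact_force: [-0.2, 0.1, 0.4]
gripper_width: 0.705
```

>>> servo_tool:
  series:
    - [0.06,[-0.027,0.024,0.002],0.1]
    - [0.06,[-0.024,0.027,0.002],0.1]
    - [0.06,[-0.022,0.029,0.002],0.1]
    - [0.06,[-0.019,0.031,0.002],0.1]
    - [0.06,[-0.015,0.033,0.002],0.1]
    - [0.06,[-0.012,0.034,0.002],0.1]
    - [0.06,[-0.009,0.035,0.002],0.1]
    - [0.06,[-0.005,0.036,0.002],0.1]

```text
time: 3.2
position: [0.4855, -0.2805, 0.1973]
eef_rot: [0.0, 0.99, 0.142, 0.0]
contact_force: [0.5, 0.5, -0.3]
gripper_width: 0.702
```

```bash
python3 plan.py .4845 -.277 .098 -73.7 6 x .06
```

```text
pos [ 0.4855 -0.2805  0.1973] ytool -73.71 tiltz [ 3.e-04 -1.e-04 -1.e+00] d [-0.001   0.0035 -0.0993] turn -0.0 t 3.2 j [-0.72  0.5   1.64  0.    0.99  0.56] F [ 0.5  0.5 -0.3] w 0.06
[[0.06, [0.0, -0.0006, 0.0166], np.float64(-0.0)], [0.06, [0.0, -0.0006, 0.0166], np.float64(-0.0)], [0.06, [0.0, -0.0006, 0.0166], np.float64(-0.0)], [0.06, [0.0, -0.0006, 0.0166], np.float64(-0.0)], [0.06, [0.0, -0.0006, 0.0166], np.float64(-0.0)], [0.06, [0.0, -0.0006, 0.0166], np.float64(-0.0)]]
```

>>> servo_tool:
  series:
    - [0.06,[0,-0.001,0.018],0]
    - [0.06,[0,-0.001,0.018],0]
    - [0.06,[0,-0.001,0.018],0]
    - [0.06,[0,-0.001,0.018],0]
    - [0.06,[0,0,0.016],0]
    - [0.06,[0,0,0.01],0]
    - [0.06,[0,0,0],0]
    - [0.04,[0,0,0],0]
  force: 30

```text
time: 4.0
position: [0.4844, -0.2753, 0.0996]
eef_rot: [0.0, 0.99, 0.144, 0.0]
contact_force: [-0.3, -0.6, 0.6]
gripper_width: 0.549
```

>>> servo_tool:
  series:
    - [0.0,[0,0,0],0]
    - [0.0,[0,0,0],0]
    - [0.0,[0,0,0],0]
    - [0.0,[0,0,0],0]
    - [0.0,[0,0,0],0]
    - [0.0,[0,0,0],0]
    - [0.0,[0,0,0],0]
    - [0.0,[0,0,0],0]

```text
time: 4.8
position: [0.4845, -0.2754, 0.0998]
eef_rot: [0.0, 0.99, 0.144, 0.0]
contact_force: [-0.1, 0.4, 5.0]
gripper_width: 0.151
```

>>> servo_tool:
  series:
    - [0.0,[0,0,-0.004],0]
    - [0.0,[0,0,-0.012],0]
    - [0.0,[0,0,-0.016],0]
    - [0.0,[0,0,-0.016],0]
    - [0.0,[0,0,-0.016],0]
    - [0.0,[0,0,-0.016],0]
    - [0.0,[0,0,-0.012],0]
    - [0.0,[0,0,-0.004],0]

```text
time: 5.6
position: [0.4846, -0.2753, 0.1969]
eef_rot: [0.001, 0.99, 0.144, 0.001]
contact_force: [0.2, 0.4, -0.7]
gripper_width: 0.158
```

```bash
python3 - <<'E'
from h import *
a=capture("scene")["pixels"]; P,u,v=world(c:=capture("scene"))
cv2.imwrite("pics/d.png",cv2.resize(a[200:340,230:370],None,fx=3,fy=3))
E
python3 plan.py .487 -.04 .196 -73.7 8 x 0
```

```text
pos [ 0.4842 -0.2751  0.1959] ytool -73.45 tiltz [ 8.e-04 -7.e-04 -1.e+00] d [2.800e-03 2.351e-01 1.000e-04] turn 0.004 t 5.7 j [-0.72  0.5   1.66 -0.    0.98  0.56] F [ 0.   0.1 -0.1] w 0.0129
[[0.0, [0.0087, -0.0281, -0.0], np.float64(0.001)], [0.0, [0.0087, -0.0281, -0.0], np.float64(0.001)], [0.0, [0.0087, -0.0281, -0.0], np.float64(0.001)], [0.0, [0.0087, -0.0281, -0.0], np.float64(0.001)], [0.0, [0.0086, -0.0281, -0.0], np.float64(0.001)], [0.0, [0.0086, -0.0281, -0.0], np.float64(0.001)], [0.0, [0.0086, -0.0281, -0.0], np.float64(0.001)], [0.0, [0.0086, -0.0281, -0.0], np.float64(0.001)]]
```

View pics/d.png

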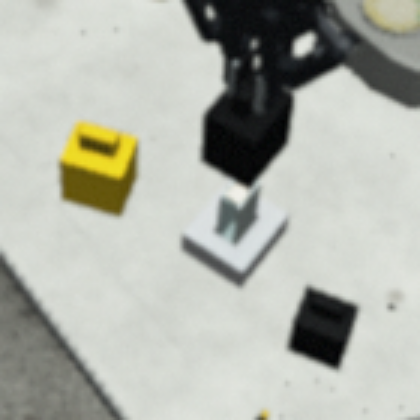

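The cover is held at (250,130) with the cell standing uncovered below it at (238,212). Next I carry it to the free bench.

>>> servo_tool:
  series:
    - [0.0,[0.005,-0.016,0],0]
    - [0.0,[0.01,-0.033,0],0]
    - [0.0,[0.01,-0.033,0],0]
    - [0.0,[0.01,-0.033,0],0]
    - [0.0,[0.01,-0.033,0],0]
    - [0.0,[0.01,-0.033,0],0]
    - [0.0,[0.009,-0.028,0],0]
    - [0.0,[0.005,-0.016,0],0]

```text
time: 6.5
position: [0.4842, -0.0361, 0.1943]
eef_rot: [-0.001, 0.989, 0.145, -0.002]
contact_force: [-0.1, -1.0, -0.9]
gripper_width: 0.152
```

>>> servo_tool:
  series:
    - [0.0,[0,0,0.01],0]
    - [0.0,[0,0,0.022],0]
    - [0.0,[0,0,0.024],0]
    - [0.0,[0,0,0.024],0]
    - [0.0,[0,0,0.016],0]
    - [0.0,[0,0,0.01],0]
    - [0.0,[0,0,0.006],0]
    - [0.0,[0,0,0.003],0]

```text
time: 7.3
position: [0.486, -0.0398, 0.0797]
eef_rot: [-0.0, 0.99, 0.144, -0.0]
contact_force: [-1.0, -0.7, -0.4]
gripper_width: 0.152
```

```bash
python3 plan.py .487 -.04 .0758 -73.7 1 x 0
```

```text
pos [ 0.486  -0.0398  0.0797] ytool -73.47 tiltz [-8.e-04  2.e-04 -1.e+00] d [ 0.001  -0.0002 -0.0039] turn 0.004 t 7.3 j [-0.31  0.63  1.91 -0.    0.61  0.97] F [-1.  -0.7 -0.4] w 0.013
[[0.0, [0.0009, 0.0005, 0.0039], np.float64(0.004)]]
```

>>> servo_tool:
  series:
    - [0.0,[0,0,0.002],0]
    - [0.0,[0,0,0.001],0]
    - [0.0,[0,0,0.001],0]
    - [0.0,[0,0,0],0]
    - [0.03,[0,0,0],0]
    - [0.05,[0,0,0],0]
    - [0.05,[0,0,0],0]
    - [0.05,[0,0,0],0]

```text
time: 8.1
position: [0.4863, -0.0397, 0.0764]
eef_rot: [0.0, 0.99, 0.144, 0.0]
contact_force: [1.1, 0.3, 0.6]
gripper_width: 0.587
```

>>> servo_tool:
  series:
    - [0.06,[0,0,-0.01],0]
    - [0.06,[0,0,-0.03],0]
    - [0.06,[0,0,-0.04],0]
    - [0.06,[0,0,-0.04],0]
    - [0.06,[-0.01,0.033,-0.01],0]
    - [0.06,[-0.01,0.033,0],0]
    - [0.06,[-0.009,0.03,0],0]
    - [0.06,[-0.004,0.014,0],0]

```text
time: 8.9
position: [0.4862, -0.1569, 0.2074]
eef_rot: [0.001, 0.99, 0.143, 0.001]
contact_force: [-0.1, -0.6, -0.4]
gripper_width: 0.701
```

```bash
cat > m2.py <<'E'
from m import *
for n in("scene","top"):
    c=capture(n); P,u,v=world(c)
    def box(x0,x1,y0,y1,z0,z1): return P[(P[:,0]>x0)&(P[:,0]<x1)&(P[:,1]>y0)&(P[:,1]<y1)&(P[:,2]>z0)&(P[:,2]<z1)]
    print(n)
    rect(box(.43,.54,-.1,.02,.052,.061),"covertop"); rect(box(.43,.54,-.1,.02,.07,.09),"grip")
    rect(box(.42,.55,-.34,-.22,.018,.029),"standtop")
    rect(box(.44,.53,-.32,-.23,.06,.085),"celltop"); rect(box(.44,.53,-.32,-.23,.035,.085),"cell")
    q=box(.44,.53,-.32,-.23,.03,.1);print(np.percentile(q,[2,50,98],axis=0).round(4).tolist())
    for th in("cell","cell_windows"):
        for r in cut_out(n,th)[:2]:
            Q,_,_=world(c,r["mask"]); print(th,r["p"],r["extent"],len(Q)); 
            if len(Q): print(np.percentile(Q,[2,50,98],axis=0).round(4).tolist())
            rect(Q[Q[:,2]>.06],"cut")
    im=c["pixels"]; 
    im=im[190:320,190:340] if n=="scene" else im[160:230,220:360]
    cv2.imwrite(f"pics/e_{n}.png",cv2.resize(im,None,fx=5,fy=4 if n!="scene" else 4.5,interpolation=cv2.INTER_CUBIC))
E
python3 m2.py
```

```text
scene
covertop 165 [484.4 -42.3] [53.9 45. ] deg 15.4
grip 64 [484.3 -42.6] [30.9 14.8] deg 12.7
standtop 430 [ 484.5 -276.5] [68.3 57.3] deg 16.7
celltop 128 [ 484.9 -276.3] [32.3 19. ] deg 17.5
cell 206 [ 484.7 -276.7] [32.9 19.1] deg 16.6
[[0.4686, -0.2889, 0.0314], [0.4797, -0.2807, 0.0649], [0.5004, -0.2667, 0.0741]]
cell 0.6 [300.5, 256.8, 317.0, 277.9] 276
[[0.4685, -0.2888, 0.0174], [0.4804, -0.2807, 0.056], [0.5058, -0.2451, 0.074]]
cut 128 [ 484.9 -276.3] [32.3 19. ] deg 17.5
top
covertop 189 [484.8 -40.8] [51.9 41.7] deg 15.6
grip 55 [484.  -40.7] [30.6 14.8] deg 14.5
standtop 30 [ 470.2 -256.1] [28.9 11.8] deg 16.5
celltop few
cell fewTraceback (most recent call last):
  File "m2.py", line 9, in <module>
    q=box(.44,.53,-.32,-.23,.03,.1);print(np.percentile(q,[2,50,98],axis=0).round(4).tolist())
                                          ~~~~~~~~~~~~~^^^^^^^^^^^^^^^^^^^^
    return _quantile_unchecked(
        a, q, axis, out, overwrite_input, method, keepdims, weights)
    return _ureduce(a,
                    func=_quantile_ureduce_func,
    ...<5 lines>...
                    overwrite_input=overwrite_input,
                    method=method)
    r = func(a, **kwargs)
    result = _quantile(arr,
                       quantiles=q,
    ...<2 lines>...
                       out=out,
                       weights=wgt)
    slices_having_nans = np.isnan(arr[-1, ...])
                                  ~~~^^^^^^^^^
IndexError: index -1 is out of bounds for axis 0 with size 0
```

View pics/e_scene.png

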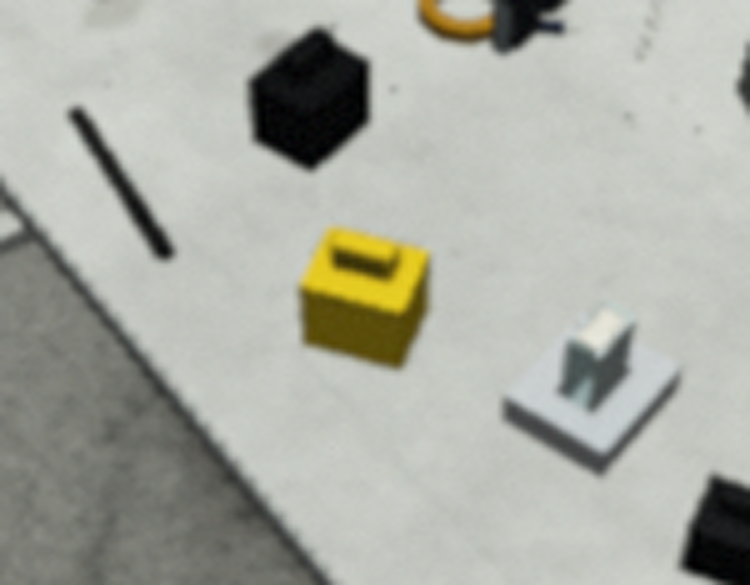

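The cover stands upright at (310,100), clear of the pen and tape. The cell stands in the pocket at (600,355) with its white stopper on top. Next I reach for it.

```bash
python3 plan.py .4852 -.2747 .15 -73.5 8 x .06
```

```text
pos [ 0.4853 -0.1536  0.2062] ytool -73.49 tiltz [-0.0011  0.0013 -1.    ] d [-1.000e-04 -1.211e-01 -5.620e-02] turn 0.0 t 9.1 j [-0.53  0.43  1.76  0.    0.95  0.76] F [-0.2  0.1 -0.2] w 0.0605
[[0.06, [-0.0043, 0.0145, 0.007], np.float64(0.0)], [0.06, [-0.0043, 0.0145, 0.007], np.float64(0.0)], [0.06, [-0.0043, 0.0145, 0.007], np.float64(0.0)], [0.06, [-0.0043, 0.0145, 0.007], np.float64(0.0)], [0.06, [-0.0043, 0.0145, 0.007], np.float64(0.0)], [0.06, [-0.0043, 0.0145, 0.007], np.float64(0.0)], [0.06, [-0.0043, 0.0145, 0.007], np.float64(0.0)], [0.06, [-0.0043, 0.0145, 0.007], np.float64(0.0)]]
```

>>> servo_tool:
  series:
    - [0.06,[-0.005,0.017,0.008],0]
    - [0.06,[-0.005,0.017,0.008],0]
    - [0.06,[-0.005,0.017,0.008],0]
    - [0.06,[-0.005,0.017,0.008],0]
    - [0.06,[-0.005,0.017,0.008],0]
    - [0.06,[-0.005,0.017,0.008],0]
    - [0.06,[-0.004,0.014,0.008],0]
    - [0.06,[0,0,0],0]

```text
time: 9.9
position: [0.486, -0.2776, 0.149]
eef_rot: [-0.0, 0.99, 0.143, -0.0]
contact_force: [-0.3, -0.2, -0.3]
gripper_width: 0.702
```

```bash
python3 plan.py .4852 -.2745 .046 -73.3 1 x .06
python3 - <<'E'
from h import *
c=capture("wrist"); cv2.imwrite("pics/w.png",c["pixels"])
E
```

```text
pos [ 0.486  -0.2776  0.149 ] ytool -73.6 tiltz [-8.e-04  4.e-04 -1.e+00] d [-0.0008  0.0031 -0.103 ] turn -0.005 t 9.9 j [-0.72  0.57  1.69 -0.    0.88  0.57] F [-0.3 -0.2 -0.3] w 0.06
[[0.06, [0.0001, -0.0032, 0.103], np.float64(-0.005)]]
```

View pics/w.png

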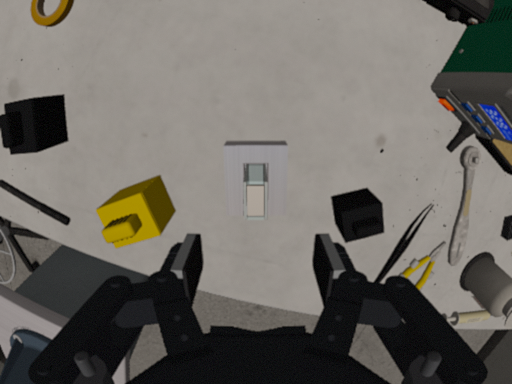

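The wrist view shows the cell's stopper centred at (256,200), midway between the fingers and square to them. I go straight down with a shift of only 1 mm.

>>> servo_tool:
  series:
    - [0.06,[0,-0.001,0.015],0]
    - [0.06,[0,0,0.018],0]
    - [0.06,[0,0,0.018],0]
    - [0.06,[0,0,0.018],0]
    - [0.06,[0,0,0.016],0]
    - [0.06,[0,0,0.012],0]
    - [0.06,[0,0,0.005],0]
    - [0.06,[0,0,0],0]

```text
time: 10.75
position: [0.4859, -0.274, 0.048]
eef_rot: [-0.0, 0.99, 0.144, -0.0]
contact_force: [0.1, -0.1, 0.3]
gripper_width: 0.702
```

>>> servo_tool:
  series:
    - [0.04,[0,0,0],0]
    - [0.03,[0,0,0],0]
    - [0.02,[0,0,0],0]
    - [0.0,[0,0,0],0]
    - [0.0,[0,0,0],0]
    - [0.0,[0,0,0],0]
    - [0.0,[0,0,0],0]
    - [0.0,[0,0,0],0]
  force: 30

```text
time: 11.55
position: [0.4863, -0.2747, 0.0488]
eef_rot: [0.0, 0.99, 0.144, 0.0]
contact_force: [-0.2, 0.1, 5.1]
gripper_width: 0.21
```

>>> servo_tool:
  series:
    - [0.0,[0,0,-0.004],0]
    - [0.0,[0,0,-0.014],0]
    - [0.0,[0,0,-0.022],0]
    - [0.0,[0,0,-0.024],0]
    - [0.0,[0,0,-0.024],0]
    - [0.0,[0,0,-0.024],0]
    - [0.0,[0,0,-0.02],0]
    - [0.0,[0,0,-0.01],0]

```text
time: 12.35
position: [0.4865, -0.2747, 0.1928]
eef_rot: [0.001, 0.99, 0.144, 0.001]
contact_force: [-0.0, -0.1, 0.1]
gripper_width: 0.208
```

```bash
python3 - <<'E'
from m import *
c=capture("scene"); P,u,v=world(c)
def box(x0,x1,y0,y1,z0,z1): return P[(P[:,0]>x0)&(P[:,0]<x1)&(P[:,1]>y0)&(P[:,1]<y1)&(P[:,2]>z0)&(P[:,2]<z1)]
a=c["pixels"]; cv2.imwrite("pics/f.png",cv2.resize(a[190:310,230:350],None,fx=5,fy=5,interpolation=cv2.INTER_CUBIC))
for r in cut_out("scene","cell")[:1]:
    Q,_,_=world(c,r["mask"]); print(r["p"],r["extent"],np.percentile(Q,[2,50,98],axis=0).round(4).tolist())
E
python3 plan.py .4884 .2046 .19 -9.6 24 x 0
```

```text
0.64 [303.6, 213.7, 319.3, 248.0] [[0.4683, -0.288, -0.0001], [0.473, -0.2798, 0.1912], [0.5535, -0.1947, 0.2168]]
pos [ 0.4866 -0.2748  0.1921] ytool -73.45 tiltz [ 0.0025 -0.002  -1.    ] d [ 0.0018  0.4794 -0.0021] turn -1.114 t 12.45 j [-0.71  0.51  1.66  0.    0.98  0.57] F [ 0.2 -0.9 -0.1] w 0.0176
[[0.0, [0.0058, -0.0191, 0.0001], np.float64(-0.046)], [0.0, [0.0066, -0.0188, 0.0001], np.float64(-0.046)], [0.0, [0.0075, -0.0185, 0.0001], np.float64(-0.046)], [0.0, [0.0084, -0.0181, 0.0001], np.float64(-0.046)], [0.0, [0.0092, -0.0177, 0.0001], np.float64(-0.046)], [0.0, [0.01, -0.0173, 0.0001], np.float64(-0.046)], [0.0, [0.0108, -0.0168, 0.0001], np.float64(-0.046)], [0.0, [0.0116, -0.0163, 0.0001], np.float64(-0.046)]]
[[0.0, [0.0123, -0.0157, 0.0001], np.float64(-0.046)], [0.0, [0.013, -0.0151, 0.0001], np.float64(-0.046)], [0.0, [0.0137, -0.0145, 0.0001], np.float64(-0.046)], [0.0, [0.0144, -0.0139, 0.0001], np.float64(-0.046)], [0.0, [0.015, -0.0132, 0.0001], np.float64(-0.046)], [0.0, [0.0156, -0.0125, 0.0001], np.float64(-0.046)], [0.0, [0.0162, -0.0117, 0.0001], np.float64(-0.046)], [0.0, [0.0167, -0.011, 0.0001], np.float64(-0.046)]]
[[0.0, [0.0172, -0.0102, 0.0001], np.float64(-0.046)], [0.0, [0.0176, -0.0094, 0.0001], np.float64(-0.046)], [0.0, [0.0181, -0.0086, 0.0001], np.float64(-0.046)], [0.0, [0.0184, -0.0077, 0.0001], np.float64(-0.046)], [0.0, [0.0188, -0.0068, 0.0001], np.float64(-0.046)], [0.0, [0.0191, -0.006, 0.0001], np.float64(-0.046)], [0.0, [0.0193, -0.0051, 0.0001], np.float64(-0.046)], [0.0, [0.0195, -0.0042, 0.0001], np.float64(-0.046)]]
```

View pics/f.png

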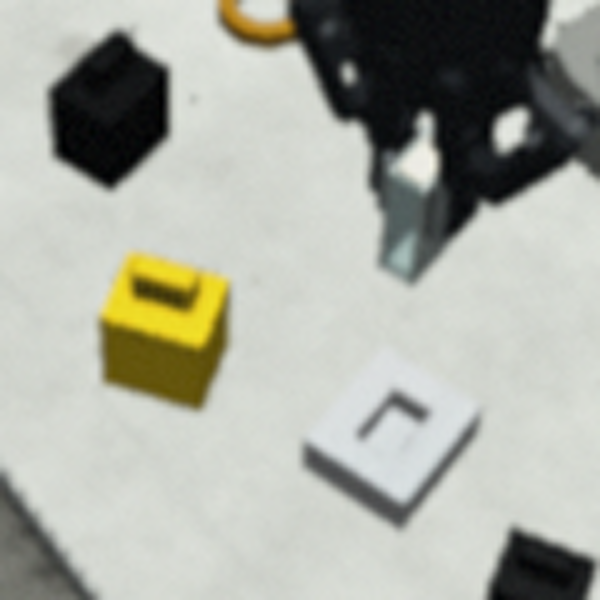

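The cell is out and upright at (410,225), and the pocket at (395,425) is empty. Next I carry it to a point above the gap, then compare the cell with the gate in the same camera.

>>> servo_tool:
  series:
    - [0.0,[0.006,-0.019,0],-0.046]
    - [0.0,[0.007,-0.019,0],-0.046]
    - [0.0,[0.008,-0.0185,0],-0.046]
    - [0.0,[0.008,-0.018,0],-0.046]
    - [0.0,[0.009,-0.018,0],-0.046]
    - [0.0,[0.01,-0.017,0],-0.046]
    - [0.0,[0.011,-0.017,0],-0.046]
    - [0.0,[0.012,-0.016,0],-0.046]

```text
time: 13.25
position: [0.4863, -0.1117, 0.1888]
eef_rot: [-0.002, 0.946, 0.324, -0.002]
contact_force: [-0.1, 0.6, 1.2]
gripper_width: 0.207
```

>>> servo_tool:
  series:
    - [0.0,[0.012,-0.016,0],-0.046]
    - [0.0,[0.013,-0.015,0],-0.046]
    - [0.0,[0.014,-0.0145,0],-0.046]
    - [0.0,[0.0145,-0.014,0],-0.046]
    - [0.0,[0.015,-0.013,0],-0.046]
    - [0.0,[0.0155,-0.0125,0],-0.046]
    - [0.0,[0.016,-0.012,0],-0.046]
    - [0.0,[0.0165,-0.011,0],-0.046]

```text
time: 14.05
position: [0.4868, 0.0474, 0.1889]
eef_rot: [-0.002, 0.871, 0.492, -0.002]
contact_force: [0.5, 0.5, -0.5]
gripper_width: 0.204
```

>>> servo_tool:
  series:
    - [0.0,[0.017,-0.01,0],-0.046]
    - [0.0,[0.0175,-0.0095,0],-0.046]
    - [0.0,[0.018,-0.0085,0],-0.046]
    - [0.0,[0.018,-0.008,0],-0.046]
    - [0.0,[0.019,-0.007,0],-0.046]
    - [0.0,[0.019,-0.006,0],-0.046]
    - [0.0,[0.015,-0.004,0],-0.046]
    - [0.0,[0.01,-0.002,0],-0.046]

```text
time: 14.85
position: [0.4879, 0.1921, 0.1889]
eef_rot: [-0.001, 0.766, 0.643, -0.002]
contact_force: [0.6, -0.4, 0.4]
gripper_width: 0.212
```

>>> servo_tool:
  series:
    - [0.0,[0.007,-0.001,0],0]
    - [0.0,[0.004,-0.001,0],0]
    - [0.0,[0,0,0],0]
    - [0.0,[0,0,0],0]
    - [0.0,[0,0,0],0]
    - [0.0,[0,0,0],0]
    - [0.0,[0,0,0],0]
    - [0.0,[0,0,0],0]

```text
time: 15.65
position: [0.4902, 0.2015, 0.1904]
eef_rot: [0.0, 0.767, 0.641, 0.0]
contact_force: [0.5, 0.4, -0.4]
gripper_width: 0.208
```

```bash
cat > m3.py <<'E'
from m import *
import sys
zl=float(sys.argv[1])  # expected cell top z
for n in("scene","top"):
    c=capture(n); P,u,v=world(c)
    def box(x0,x1,y0,y1,z0,z1): return P[(P[:,0]>x0)&(P[:,0]<x1)&(P[:,1]>y0)&(P[:,1]<y1)&(P[:,2]>z0)&(P[:,2]<z1)]
    rect(box(.42,.56,.08,.32,.006,.014),n+" gatebase")
    q=box(.43,.55,.08,.34,.095,.108); rect(q[q[:,1]>.225],"det top"); rect(q[q[:,1]<.18],"lamp top")
    for r in cut_out(n,"cell")[:1]:
        Q,_,_=world(c,r["mask"]); Q=Q[(Q[:,2]>.04)&(abs(Q[:,1]-.205)<.04)]; print("cell",r["p"],np.round(r["extent"]),np.percentile(Q,[2,50,98],axis=0).round(4).tolist()); rect(Q,"cell all"); rect(Q[Q[:,2]>zl-.006],"celltop")
    im=c["pixels"]; im=im[90:210,160:270] if n=="scene" else im[150:230,110:220]
    cv2.imwrite(f"pics/g_{n}_{sys.argv[2]}.png",cv2.resize(im,None,fx=4.8,fy=4.8,interpolation=cv2.INTER_CUBIC))
E
python3 m3.py .215 a; python3 plan.py .4884 .2046 .19 -9.6 1 x 0
```

```text
scene gatebase 418 [487.9 202.6] [182.7  59.6] deg 80.0
det top 80 [497.6 262.5] [36.6 38.9] deg 84.5
lamp top 59 [478.  144.6] [34.4 21.9] deg 85.8
cell 0.63 [196. 106. 207. 130.] [[0.4784, 0.1824, 0.155], [0.4857, 0.1869, 0.1864], [0.495, 0.2097, 0.2143]]
cell all 157 [486.5 196.5] [29.1 19.4] deg 85.0
celltop 34 [489.8 196.2] [29.  13.6] deg 62.6
top gatebase 509 [475.7 187.2] [139.6  79.7] deg 80.1
det top few
lamp top 94 [478.8 147.5] [37.  30.1] deg 76.8
cell 0.51 [152. 179. 166. 186.] [[0.4783, 0.1851, 0.1508], [0.4867, 0.1872, 0.1929], [0.4953, 0.1937, 0.2154]]
cell all 70 [487. 189.] [ 8.5 21. ] deg 69.4
celltop 20 [487.  189.5] [ 6.9 15.7] deg 74.6
pos [0.4901 0.2016 0.1903] ytool -10.2 tiltz [-0. -0. -1.] d [-0.0017  0.003  -0.0003] turn -0.01 t 15.85 j [ 0.18  0.48  1.73 -0.    0.94  0.36] F [ 0.3  0.4 -0.7] w 0.0175
[[0.0, [0.0026, -0.0022, 0.0003], np.float64(-0.01)]]
```

View pics/g_scene_a.png

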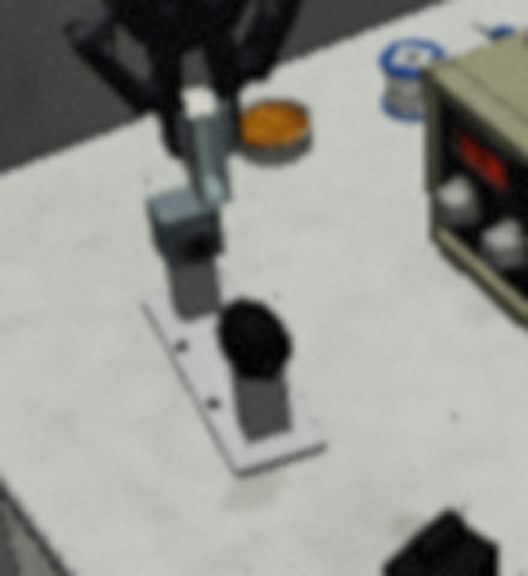

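The cell hangs over the gap at (205,145), in line with the snouts at (195,240) and (255,340). I centre it by a few millimetres and go down.

>>> servo_tool:
  series:
    - [0.0,[0.0015,-0.001,0.005],-0.01]
    - [0.0,[0.0015,0,0.012],0]
    - [0.0,[0,0,0.015],0]
    - [0.0,[0,0,0.015],0]
    - [0.0,[0,0,0.015],0]
    - [0.0,[0,0,0.014],0]
    - [0.0,[0,0,0.01],0]
    - [0.0,[0,0,0.004],0]

```text
time: 16.65
position: [0.4887, 0.2047, 0.0987]
eef_rot: [-0.001, 0.764, 0.645, -0.001]
contact_force: [-0.4, -0.2, -0.5]
gripper_width: 0.206
```

>>> servo_tool:
  series:
    - [0.0,[0,0,0],0]
    - [0.0,[0,0,0],0]
    - [0.0,[0,0,0],0]
    - [0.0,[0,0,0],0]
    - [0.0,[0,0,0],0]
    - [0.0,[0,0,0],0]
    - [0.0,[0,0,0],0]
    - [0.0,[0,0,0],0]

```text
time: 17.45
position: [0.4897, 0.2048, 0.1004]
eef_rot: [0.0, 0.764, 0.645, 0.0]
contact_force: [-0.4, -0.2, -1.1]
gripper_width: 0.208
```

```bash
python3 m3.py .123 b; python3 plan.py .4892 .2045 .1 -9.6 1 x 0
python3 - <<'E'
from h import *
cv2.imwrite("pics/w2.png",capture("wrist")["pixels"])
E
```

```text
scene gatebase 415 [488.3 202.6] [182.9  60.3] deg 80.1
det top 23 [500.2 264.6] [21.7 38.4] deg 64.2
lamp top 64 [477.4 143. ] [35.3 28. ] deg 84.1
top gatebase 367 [500.1 169.9] [112.3  93.6] deg 80.2
det top few
lamp top 91 [478.9 149.1] [39.7 26.8] deg 84.4
cell 0.51 [162. 186. 169. 189.] [[0.4781, 0.1883, 0.0638], [0.4857, 0.1901, 0.1018], [0.4943, 0.1939, 0.1246]]
cell all 40 [486.3 191.6] [ 5.  16.9] deg 80.9
celltop 12 [485.9 191.8] [ 4.6 14.8] deg 76.8
pos [0.4896 0.2048 0.1003] ytool -9.63 tiltz [-0. -0. -1.] d [-0.0004 -0.0003 -0.0003] turn -0.0 t 17.65 j [ 0.19  0.62  1.79 -0.    0.73  0.35] F [-0.1  0.3 -0.7] w 0.0173
[[0.0, [-0.0004, -0.0004, 0.0003], np.float64(-0.0)]]
```

View pics/g_scene_b.png

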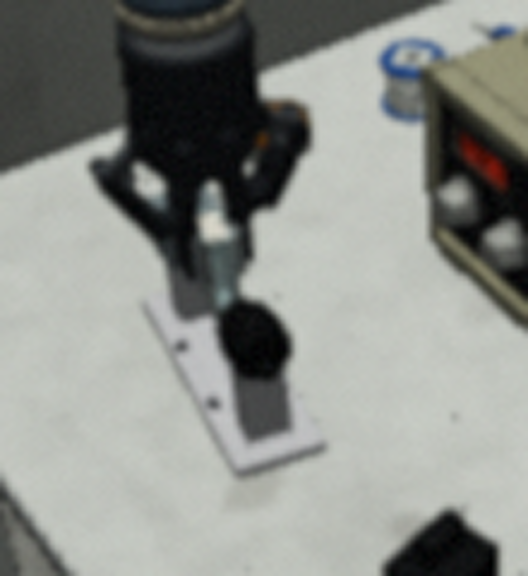

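View pics/w2.png

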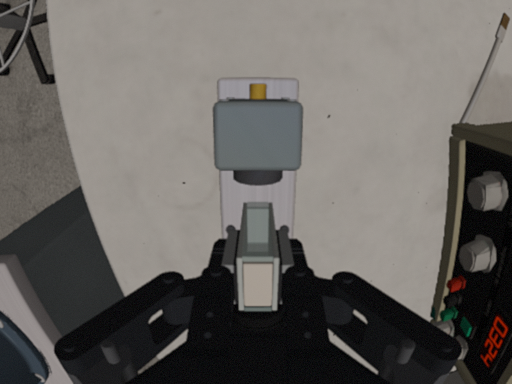

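The wrist view shows the cell centred on column 258 and the detector at 216 to 302, whose middle is 259, with no turn between them. In the scene view the cell stands between both snouts, touching neither. I hand in.

```bash
python3 -c "
from rig import *
sign_off(); s=sense(); print(s['position'],s['gripper_width'],s['time'])"
```

```text
the job is handed in; nothing more can be done
the job is handed in; nothing more can be done
```

The dust cover is on the free bench and the cell is held upright in the middle of the light gate. I handed the job in at about 17.7 s of the 54 s allowed; sign-off gave no verdict.

- **Cover:** it stands upright and let go at about (0.485, -0.041), roughly 235 mm from the stand. I last measured it before fetching the cell.
- **Cell:** I gripped it on the frosted faces with a 17.6 mm opening (the faces are 18 mm apart) at 30 N. The aim point is at about 80–81 mm height, taken from the tool height, not measured on the cell.
- **Alignment:** the cell is within about 1 mm sideways of the gate's axis, by both the wrist picture and the top camera's depth. The tool is turned within about 0.5° of the gate and has no tilt. The last pictures showed it clear of the snouts.
- **Bystanders:** nothing went near the tape or the pen, but I did not measure them again at the end.

**Disagreements:** the scene and top cameras differed by about 1 to 3 mm in y. The scene camera's cell detection failed in the last check because the cell was partly hidden. The final state read after sign-off was refused.

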